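Snap the blue cap onto the demonstration stud and keep it pressed home

ROBOT

A 6-joint arm with a two-finger parallel gripper is mounted at the origin on a cart in front of the work surface, level with it; the furniture and walls round the work are solid. World frame = base frame: x ahead of the robot, y to its left, z up, the work surface at z = 0. Lengths are in m, angles in rad, forces in N, time in s.
With the tool pointing down it reaches from about 0.375 to 0.9 m from the base axis. Payload 3.1 kg.
Tool frame: the origin (TCP) lies at the very end of the fingers, on their centre line; the grasp point (between the pads) lies 19 mm behind it; x points along the fingers, y is the direction in which the jaws open and shut, and the axes are right-handed (so a half turn about x gives the same grasp; the last joint's range is limited). The gripper opens to 85 mm and grips with 20 to 120 N. Pads are 22 mm wide; open, the fingers measure 114 mm over their backs; the gripper's body (76 mm by 85 mm) begins 54 mm behind the grasp point. The pads swing forward as they close: fully open they stand 13 mm farther back than shut.
Start: joints at [0.985, 0.527, 1.433, -0, 1.181, -0.178], TCP at [0.248, 0.574, 0.231] pointing down, gripper open.
Joint ranges: [-3.08, 3.08], [-0.75, 2.2], [0.22, 2.44], [-1.43, 4.57], [0, 2.65], [-2.85, 2.85]. Speed limits (rad/s): [2.79, 2.79, 3.14, 3.14, 3.14, 3.14].

INTERFACE

Orientations are given as a unit quaternion [x, y, z, w].
In Python, from station import manip gives the robot as it stands.
- The arm moves only by the shell command python3 -m jog 'ROWS' [FORCE]. ROWS is a JSON object of lists of equal length, an entry for each row: "linear": the shift along the tool's x, y, z in cm, a list of three; "twist": the turn about the tool's x in rad; "claw": the opening, from -1 (shut) to 1 (fully open). A call has 1 to 20 rows; each row is the pose to reach, as a shift and turn from the pose commanded when the call began, along the tool's axes at that moment; what a row does not reach only later rows make up. A row lasts 1/12 s, in which the tool goes at most 41.7 mm and 7.16 degrees, less where a joint would pass 70% of its speed; a pose out of reach is approached as far as the arm can. A call with a gripper value outside its range is refused whole. The fingers move at their own pace and stop on an object; FORCE is the grip in N (left out, the last holds). Time passes only in rows, so rows that repeat a pose let the fingers close. It gives the time, the measured TCP pose, the force and the opening at its end, in the units of the state.
- manip.sense(): the state, without advancing time (a new reading comes with each control period).
- manip.snapshot(name): name is "scene" or "side" or "wrist"; returns a dict with "pixels" (384x512x3 uint8, red, green, blue), "camera_matrix" (3x3 intrinsics, pixels), "R" (3x3) and "t" (3): a world point X has camera coordinates R X + t. Camera axes: x right, y down, z forward; pixel columns grow to the right and rows downward; lengths in m; the calibration is good to about 2 mm. A picture is of the moment at which its call begins. There is no depth.
- manip.sign_off(): hands the job in, once; it reports no verdict.
The state is a dict: "t": time; "q": joint angles; "qd": joint speeds; "tau": joint torques, N m; "tcp_pos": TCP position; "tool_rot": TCP orientation; "force": force on the tool from outside, world axes, zero at the start; "ft_torque": the same for the moment, N m; "finger_gap": opening from 0.0 (shut) to 1.0 (fully open).
Only numpy, scipy, OpenCV 4.12 (cv2) and the standard library are available. Lean on these libraries where they do the work, as an engineer would, in place of code of your own. Each camera call takes 0.05 s, during which the arm holds its last target.

TASK

To show a patient how a removable denture clicks into place, pick up the blue cap and balance it, mouth down and level, on the ring of four steel balls on top of the demonstration stud, then let go of it completely for a moment. Then push it straight down from above until it clicks over the balls, and keep pushing after the click until the cap has squeezed the orange sprung collar right down. Finish while still holding the cap pressed down like that, and leave the white cap, the amber bottle and the small amber dish where they are.

Things in the scene. Friction and masses are not known exactly. Their poses are not given: they have to be found in the camera images.
- blue_cap: Blue round snap cap standing mouth down on the worktop: 40 mm diameter, 42 mm tall, flat closed top, about 60 g, fine ribs round its upper half. Origin at the centre of the open mouth (underside), z up to the closed top. Cavity 34 mm wide, 36 mm deep; at the mouth a rounded lip 4 mm thick narrows it to 26 mm. Grip it across its diameter, any direction, 20 to 35 mm above the mouth.
- blue_cap_top (a point): Centre of the blue cap's flat top, 42 mm above its origin: where to push. Pushed down on the stud, the resistance climbs to about 10 N (up to 15 N), then drops sharply (the click) when the cap's mouth is near 42 mm above the worktop; from there it moves freely to 35 mm, where the collar begins.
- white_cap: White cap of the same shape and size as the blue one, standing mouth down; origin at the centre of its mouth. Leave it alone.
- stud: Oversized snap-stud model, fixed to the worktop: off-white round base, 90 mm diameter, 22 mm tall; dark steel neck, 22 mm diameter, with a rounded nose, tip 61 mm above the worktop. Four polished steel balls (14 mm) stick out 4 mm from the neck on a 30 mm circle, 90 degrees apart; springs let them move inward. Origin at the centre of the base's underside, z along the neck.
- stud_head (a point): Point on the neck's axis at the height of the ball centres, 45 mm above the worktop. A cap set over the nose rests with its lip on the balls, centred and level, mouth 48 mm and top 90 mm above the worktop.
- collar (a joint): Orange disc on the stud's neck below the balls, 42 mm diameter, 6 mm thick, pushed down by the seated cap against a spring: 0 when up (its top 35 mm above the worktop), 0.005 m when right down on its stop (top at 30 mm; the cap's top is then at 72 mm). About 2 N starts it, 8 N takes it right down; let go, it lifts the cap again.
- bottle_amber: Small amber bottle with a black screw top, 36 mm diameter, 78 mm tall; origin at the centre of its underside. Leave it alone.
- dappen_dish: Small waisted amber dish, 35 mm diameter, 30 mm tall; origin at the centre of its underside. Leave it alone.
Not all that is in view belongs to the job. Of the things shaped like the blue_cap, the blue one is meant.

How it is judged:
By the outcome, as a careful person would: the job done as asked, in the order asked, and still so for the second after the job is handed in, while the arm keeps its last pose, push and grip.
It also fails if it takes over 54 s, if anything falls off the work surface, if the arm or the gripper's body presses on something with over 40 N, if the wrist force passes 120 N, or if a joint passes its speed limit or range.

## Working session

There is one attempt and no reset: what is moved stays moved. The work goes in short steps, Python scripts to look and compute and a shell command to move; the robot and the scene stay as the last step left them, time stands still between calls to the robot, and variables do not carry over. Pictures are saved under pics/ and viewed, and the job is handed in when it is done.

```bash
ls; mkdir -p pics; cat > h.py <<'E'
from station import manip
import numpy as np, cv2
def snap(n,f):
    s=manip.snapshot(n); cv2.imwrite(f'pics/{f}.png',s['pixels'][:,:,::-1]); 
    np.savez(f'pics/{f}.npz',**{k:np.array(v) for k,v in s.items() if k in('pixels','camera_matrix','R','t')}); return s
def ray(s,uv):
    K,R,t=[np.array(s[k]) for k in('camera_matrix','R','t')]
    d=R.T@np.linalg.inv(K)@np.array([uv[0],uv[1],1.]); c=-R.T@t
    return c,d/np.linalg.norm(d)
def onz(s,uv,z):
    c,d=ray(s,uv); return c+d*(z-c[2])/d[2]
def proj(s,X):
    K,R,t=[np.array(s[k]) for k in('camera_matrix','R','t')]
    p=K@(R@np.array(X)+t); return p[:2]/p[2]
E
python3 - <<'E'
from h import *
for n in('scene','side','wrist'): 
    s=snap(n,n+'0'); print(n,-np.array(s['R']).T@np.array(s['t']),np.array(s['R'])[2])
print(manip.sense())
E
```

```text
pics
scene [ 0.14115428 -0.62975707  0.63537292] [ 0.42925744  0.63762442 -0.63966644]
side [ 0.01870111 -1.09255756  0.88484624] [ 0.36563672  0.72448978 -0.58431528]
wrist [0.17507034 0.60409833 0.3735034 ] [ 0.2785084  -0.12257034 -0.95258049]
{'t': 0.15, 'q': array([ 9.84522231e-01,  5.28291118e-01,  1.43359581e+00,  1.73468672e-05,
        1.18139973e+00, -1.78484080e-01]), 'qd': array([-9.61541413e-05, -2.77883511e-03, -3.11636048e-03, -6.46739842e-04,
        6.11664179e-04,  1.73058873e-04]), 'tau': array([ 1.64762372e-03, -4.42742050e+01, -1.78276491e+01, -2.36689339e-04,
        5.51774923e-03,  5.41141617e-06]), 'tcp_pos': array([0.24751849, 0.57330901, 0.23053864]), 'tool_rot': array([ 0.14262733,  0.69268731, -0.14373443,  0.69222984]), 'force': array([ 0.7354143 ,  0.44397157, -0.16956388]), 'ft_torque': array([-0.05001051,  0.05560593, -0.03072357]), 'finger_gap': 1.002576447105605}
```

View pics/scene0.png

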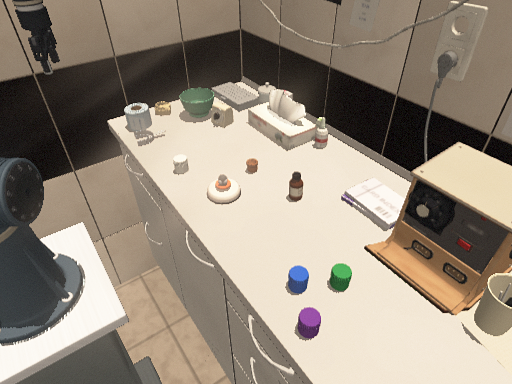

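View pics/side0.png

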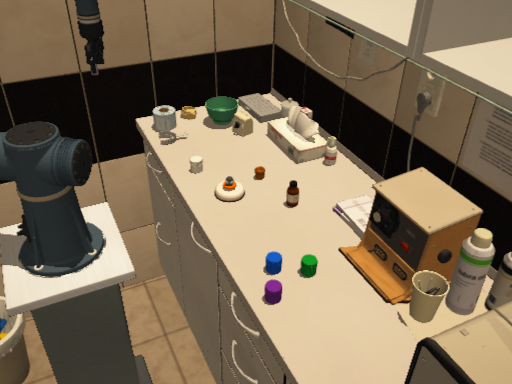

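View pics/wrist0.png

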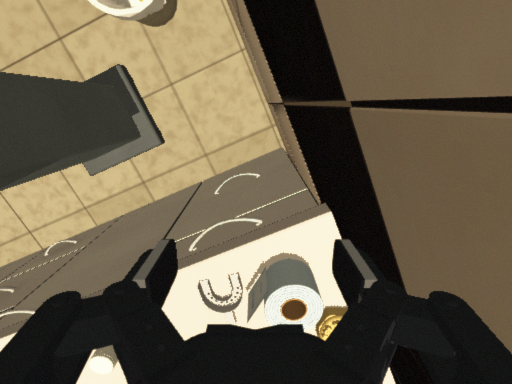

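```bash
cat > m.py <<'E'
from h import *
def load(f): return dict(np.load(f'pics/{f}.npz'))
def tri(a,ua,b,ub):
    c1,d1=ray(a,ua);c2,d2=ray(b,ub)
    A=np.stack([d1,-d2],1);x=np.linalg.lstsq(A,c2-c1,rcond=None)[0]
    p,q=c1+x[0]*d1,c2+x[1]*d2
    return (p+q)/2,np.linalg.norm(p-q)
def blob(s,lo,hi,box,mn=15):
    hsv=cv2.cvtColor(s['pixels'],cv2.COLOR_RGB2HSV); m=cv2.inRange(hsv,lo,hi)
    k=np.zeros_like(m);x0,y0,x1,y1=box;k[y0:y1,x0:x1]=255;m&=k
    n,l,st,c=cv2.connectedComponentsWithStats(m)
    return [(st[i].tolist(),c[i].round(1).tolist()) for i in range(1,n) if st[i][4]>=mn]
E
python3 - <<'E'
from m import *
a,b=load('scene0'),load('side0')
B=((105,120,40),(125,255,255)); O=((3,130,120),(18,255,255))
ba=blob(a,*B,(270,250,330,310)); bb=blob(b,*B,(250,240,300,310)); print(ba,bb)
oa=blob(a,*O,(200,165,245,210),5); ob=blob(b,*O,(210,165,250,210),5); print(oa,ob)
ca=a['pixels'][150:350,150:370]; cb=b['pixels'][150:310,170:340]
cv2.imwrite('pics/cropa.png',cv2.resize(ca,None,fx=3,fy=3,interpolation=2)[:,:,::-1])
cv2.imwrite('pics/cropb.png',cv2.resize(cb,None,fx=3.5,fy=3.5,interpolation=2)[:,:,::-1])
p=max(ba,key=lambda x:x[0][4])[1];q=max(bb,key=lambda x:x[0][4])[1]
print('cap tri',tri(a,p,b,q),onz(a,p,.021),onz(b,q,.021))
E
```

```text
[([289, 266, 20, 27, 389], [298.8, 278.5])] [([266, 252, 16, 22, 299], [273.4, 262.6])]
[([217, 181, 14, 8, 42], [224.7, 185.4])] [([223, 181, 13, 9, 63], [229.2, 185.5])]
cap tri (array([ 0.46918793, -0.30180794,  0.01851389]), np.float64(0.0008220281839169569)) [ 0.4683294  -0.30301236  0.021     ] [ 0.46743369 -0.30426982  0.021     ]
```

View pics/cropa.png

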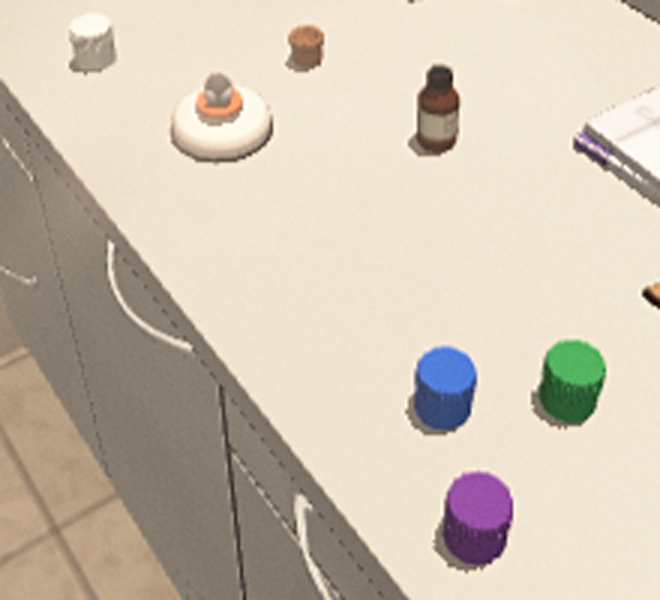

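View pics/cropb.png

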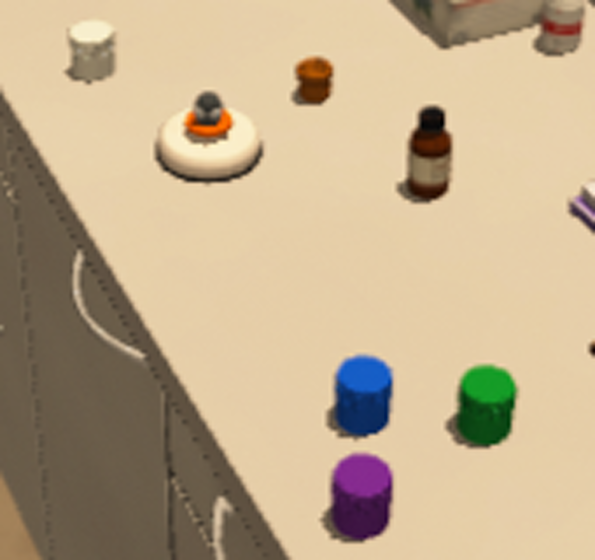

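```bash
cat >> m.py <<'E'
from scipy.spatial.transform import Rotation as Ro
def plan(target,jawdir=None):
    s=manip.sense(); R=Ro.from_quat(s['tool_rot']).as_matrix()
    d=R.T@(np.array(target)-s['tcp_pos'])*100
    print('pos',s['tcp_pos'].round(4),'toolx',R[:,0].round(3),'y',R[:,1].round(3),'shift cm',d.round(2))
    if jawdir is not None:
        y=R.T@np.array([np.cos(jawdir),np.sin(jawdir),0]); a=np.arctan2(y[2],y[1]); print('twist',[round(a+k*np.pi,3) for k in(-1,0,1)],'q6',s['q'][5])
E
python3 - <<'E'
from m import *
a,b=load('scene0'),load('side0')
G=((50,120,30),(80,255,255));P=((130,80,30),(165,255,255))
for nm,c,A,Bx in(('green',G,(320,255,365,300),(295,245,330,290)),('purple',P,(290,300,330,345),(255,272,295,310))):
    p=max(blob(a,*c,A),key=lambda x:x[0][4])[1];q=max(blob(b,*c,Bx),key=lambda x:x[0][4])[1];print(nm,tri(a,p,b,q))
print('collar tri',tri(a,(223.6,184.6),b,(229.3,185)))
print('collar', onz(a,(223.4,185),.033),onz(b,(229.4,185),.033))
# base centre from silhouette extremes: x mid
print('base',onz(a,(223.8,190.5),.011),onz(b,(229.9,191),.011))
# neck nose tip-ish
print('nose',onz(a,(150+218/3,150+82/3),.057),onz(b,(170+208/3.5,150+98/3.5),.057))
for nm,uv in(('white',(180.5,164)),('dish',(252,165)),('bottle',(296,187))): print(nm,onz(a,uv,.02 if nm!='bottle' else .039))
plan([.468,-.303,.2],0)
E
```

```text
green (array([ 0.54428675, -0.34709331,  0.01740714]), np.float64(0.00039103539446350675))
purple (array([ 0.42159258, -0.38797512,  0.01933677]), np.float64(0.0013188200067518869))
collar tri (array([0.49738953, 0.04261008, 0.02981517]), np.float64(0.000398132571239904))
collar [0.49397495 0.03777633 0.033     ] [0.49610514 0.03843175 0.033     ]
base [0.49544104 0.04109149 0.011     ] [0.49709114 0.03764998 0.011     ]
nose [0.49496728 0.0399033  0.057     ] [0.49733322 0.04021968 0.057     ]
white [0.45009444 0.21096967 0.02      ]
dish [0.61733275 0.08303034 0.02      ]
bottle [ 0.63980134 -0.08725629  0.039     ]
pos [0.2475 0.5733 0.2305] toolx [-0.001 -0.001 -1.   ] y [ 0.397  0.918 -0.002] shift cm [  3.16 -71.7   54.99]
twist [np.float64(-1.979), np.float64(1.163), np.float64(4.305)] q6 -0.17848408019287723
```

Cap-shaped things: white (180,164), blue (298,279), green (341,277) and purple (309,322) in the scene view. The enlarged crop confirms that the blue one at (298,279) is meant, at about (0.468,-0.303). The stud is near (0.496,0.040). I'll go over the stud first and look with the wrist camera.

```bash
python3 - <<'E'
from m import *
plan([.48,.04,.25],np.deg2rad(105))
E
```

```text
pos [0.2475 0.5733 0.2305] toolx [-0.001 -0.001 -1.   ] y [ 0.397  0.918 -0.002] shift cm [ -1.89 -39.74  42.49]
twist [np.float64(-3.811), np.float64(-0.67), np.float64(2.472)] q6 -0.17848408019287723
```

```bash
python3 -m jog '{"linear":[[-1.9,-39.7,42.5],[-1.9,-39.7,42.5],[-1.9,-39.7,42.5],[-1.9,-39.7,42.5],[-1.9,-39.7,42.5],[-1.9,-39.7,42.5],[-1.9,-39.7,42.5],[-1.9,-39.7,42.5],[-1.9,-39.7,42.5],[-1.9,-39.7,42.5],[-1.9,-39.7,42.5],[-1.9,-39.7,42.5],[-1.9,-39.7,42.5],[-1.9,-39.7,42.5],[-1.9,-39.7,42.5],[-1.9,-39.7,42.5],[-1.9,-39.7,42.5],[-1.9,-39.7,42.5],[-1.9,-39.7,42.5]],"twist":[-0.67,-0.67,-0.67,-0.67,-0.67,-0.67,-0.67,-0.67,-0.67,-0.67,-0.67,-0.67,-0.67,-0.67,-0.67,-0.67,-0.67,-0.67,-0.67],"claw":[1,1,1,1,1,1,1,1,1,1,1,1,1,1,1,1,1,1,1]}'
python3 - <<'E'
from m import *
s=snap('wrist','w1'); print(manip.sense()['t']); plan([.468,-.303,.14])
print(proj(s,[.496,.04,.061]),proj(s,[.496,.04,.022]))
E
```

```text
t: 1.73
tcp_pos: [0.4793, 0.0425, 0.2501]
tool_rot: [-0.093, 0.701, 0.094, 0.7]
force: [1.0, -0.5, -0.4]
finger_gap: 1.0
1.7833
pos [0.4795 0.0424 0.2502] toolx [-0.001  0.    -1.   ] y [-0.262  0.965  0.001] shift cm [ 11.   -33.05 -10.14]
[249.07390752 180.93234718] [249.548335   173.42940278]
```

View pics/w1.png

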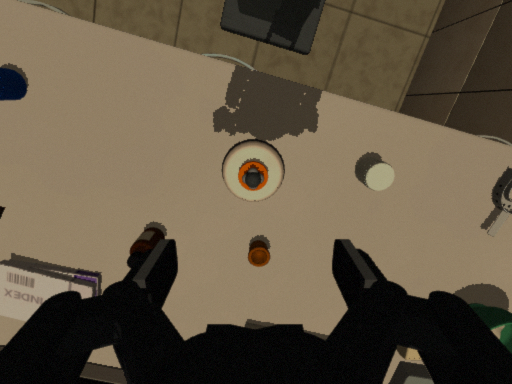

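The wrist view shows the stud's base at about (253,171) with the orange collar at (253,177), the white cap at (379,177) and the dish at (259,252). Next I measure the stud precisely.

```bash
python3 - <<'E'
from m import *
s=load('w1'); a=load('scene0');b=load('side0')
im=s['pixels'];hsv=cv2.cvtColor(im,cv2.COLOR_RGB2HSV)
m=cv2.inRange(hsv,(3,150,100),(20,255,255)); k=np.zeros_like(m);k[150:205,225:285]=255;m&=k
pts=cv2.findNonZero(m);
c=max(cv2.findContours(m,cv2.RETR_EXTERNAL,cv2.CHAIN_APPROX_NONE)[0],key=len);e=cv2.fitEllipse(c);print('collar',e,onz(s,e[0],.035))
p1=onz(s,(e[0][0]-e[1][0]/2,e[0][1]),.035);p2=onz(s,(e[0][0]+e[1][0]/2,e[0][1]),.035);print('dia',np.linalg.norm(p1-p2))
cv2.imwrite('pics/w1c.png',cv2.resize(im[130:215,210:295],None,fx=7,fy=7,interpolation=2)[:,:,::-1])
print('tri collar w/scene',tri(s,e[0],a,(223.6,184.6)))
E
```

```text
collar ((252.58604431152344, 175.81199645996094), (28.190532684326172, 29.215503692626953), 87.00314331054688) [0.49492243 0.04424698 0.035     ]
dia 0.038777224544370104
tri collar w/scene (array([0.49743361, 0.04448513, 0.02802528]), np.float64(0.0014725660738683624))
```

View pics/w1c.png

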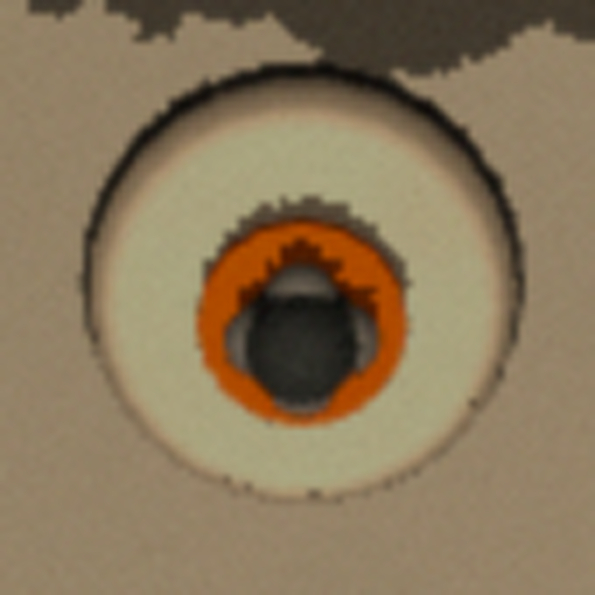

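```bash
python3 -m jog '{"linear":[[0,-33,-10.1],[0,-33,-10.1],[0,-33,-10.1],[0,-33,-10.1],[0,-33,-10.1],[0,-33,-10.1],[0,-33,-10.1],[0,-33,-10.1],[5,-33,-10.1],[11,-33,-10.1],[11,-33,-10.1],[11,-33,-10.1],[11,-33,-10.1]],"twist":[0,0,0,0,0,0,0,0,0,0,0,0,0],"claw":[1,1,1,1,1,1,1,1,1,1,1,1,1]}'
python3 - <<'E'
from m import *
s=snap('wrist','w2'); print(manip.sense()['t'])
B=((105,120,30),(125,255,255))
bl=max(blob(s,*B,(0,0,512,384)),key=lambda x:x[0][4]);print(bl)
hsv=cv2.cvtColor(s['pixels'],cv2.COLOR_RGB2HSV)
print(proj(s,[.468,-.303,.042]),proj(s,[.468,-.303,0.]))
E
```

```text
t: 2.87
tcp_pos: [0.4682, -0.3023, 0.1392]
tool_rot: [-0.092, 0.702, 0.094, 0.7]
force: [-0.2, 0.7, 1.1]
finger_gap: 1.002
2.9167
([233, 160, 42, 48, 1551], [253.8, 184.3])
[253.57452868 191.55029865] [253.52421224 179.58384709]
```

View pics/w2.png

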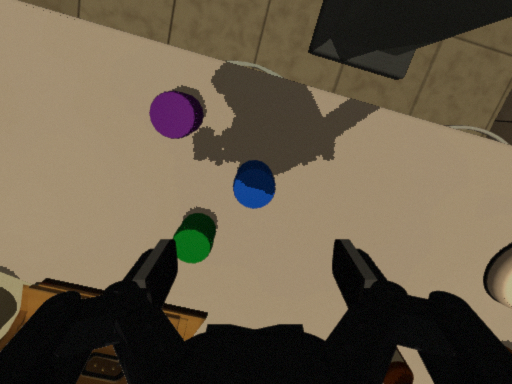

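```bash
python3 - <<'E'
from m import *
s=load('w2');w=load('w1')
# cap top: circle: bounding top part lower edge
print('cap c',onz(s,(253.8,184.3),.021),'top circle est',onz(s,(254.2,208-20.7),.042))
print('nose w1',onz(w,(210+303/7,130+345/7),.058),'base top',onz(w,(210+304/7,130+302/7),.022),'base bottom',onz(w,(210+304/7,130+281/7),.004))
plan([.468,-.303,.007],np.deg2rad(105))
E
```

```text
cap c [ 0.46708701 -0.3029808   0.021     ] top circle est [ 0.46380887 -0.30352275  0.042     ]
nose w1 [0.49327755 0.04485654 0.058     ] base top [0.4941536 0.0452147 0.022    ] base bottom [0.49413402 0.04517461 0.004     ]
pos [ 0.4694 -0.3035  0.141 ] toolx [ 0. -0. -1.] y [-0.261  0.965 -0.   ] shift cm [13.4   0.09 -0.13]
twist [np.float64(-3.14), np.float64(0.002), np.float64(3.144)] q6 -2.6086714064591994
```

```bash
python3 -m jog '{"linear":[[4,0.1,-0.2],[8,0.1,-0.2],[10.5,0.1,-0.2],[12.5,0.1,-0.2],[13.4,0.1,-0.2],[13.4,0.1,-0.2],[13.4,0.1,-0.2],[13.4,0.1,-0.2],[13.4,0.1,-0.2],[13.4,0.1,-0.2],[13.4,0.1,-0.2],[13.4,0.1,-0.2],[13.4,0.1,-0.2],[13.4,0.1,-0.2],[13.4,0.1,-0.2]],"twist":[0,0,0,0,0,0,0,0,0,0,0,0,0,0,0],"claw":[1,1,1,1,1,1,1,-1,-1,-1,-1,-1,-1,-1,-1]}' 40
python3 - <<'E'
from m import *
snap('scene','s3');s=manip.sense();print(s['t'],s['force'],s['finger_gap'],s['tcp_pos'])
a=load('s3')['pixels'][220:350,230:400]
cv2.imwrite('pics/s3c.png',cv2.resize(a,None,fx=4,fy=4,interpolation=2)[:,:,::-1])
E
```

```text
t: 4.17
tcp_pos: [0.4668, -0.3042, 0.0077]
tool_rot: [-0.093, 0.701, 0.092, 0.701]
force: [0.2, 1.1, 6.3]
finger_gap: 0.466
4.2167 [-0.24597536  1.3817451   6.79580748] 0.46355303180994667 [ 0.46685003 -0.30414011  0.00769472]
```

View pics/s3c.png

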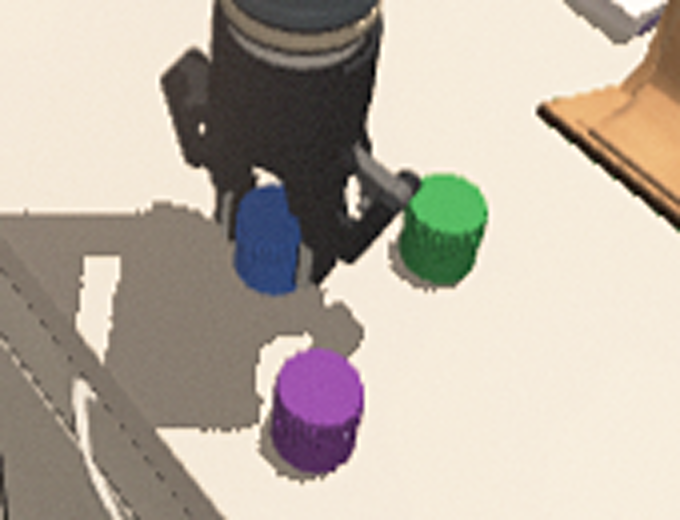

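The cap is between the pads (gap 0.46, about 39 mm) and the green and purple caps are clear of the fingers. Lifting it and carrying it towards the stud.

```bash
python3 - <<'E'
from m import *
plan([.495,.043,.13],np.deg2rad(105))
E
```

```text
pos [ 0.4669 -0.3041  0.0077] toolx [ 0.001 -0.001 -1.   ] y [-0.259  0.966 -0.002] shift cm [-12.27  32.78  11.73]
twist [np.float64(-3.141), np.float64(0.001), np.float64(3.142)] q6 -2.611245677683813
```

```bash
python3 -m jog '{"linear":[[-2,0,0],[-5,0,0],[-8,0,0],[-12.3,1,0.3],[-12.3,4,1.5],[-12.3,7,2.5],[-12.3,10,3.5],[-12.3,13,4.5],[-12.3,16,5.5],[-12.3,19,6.5],[-12.3,22,7.5],[-12.3,25,8.8],[-12.3,28,10],[-12.3,31,11],[-12.3,32.3,11.5],[-12.3,32.8,11.7],[-12.3,32.8,11.7],[-12.3,32.8,11.7],[-12.3,32.8,11.7],[-12.3,32.8,11.7]],"twist":[0,0,0,0,0,0,0,0,0,0,0,0,0,0,0,0,0,0,0,0],"claw":[-1,-1,-1,-1,-1,-1,-1,-1,-1,-1,-1,-1,-1,-1,-1,-1,-1,-1,-1,-1]}'
python3 - <<'E'
from m import *
for n in('scene','side','wrist'): snap(n,n+'4')
print(manip.sense()['t'],manip.sense()['force']);plan([.495,.043,.055])
f=lambda n,y0,y1,x0,x1:cv2.resize(load(n)['pixels'][y0:y1,x0:x1],(400,400),interpolation=2)
cv2.imwrite('pics/c4.png',np.hstack([f('scene4',130,220,180,270),f('side4',130,220,185,275)])[:,:,::-1])
E
```

```text
t: 5.88
tcp_pos: [0.4944, 0.0422, 0.1293]
tool_rot: [-0.092, 0.701, 0.092, 0.701]
force: [1.0, 0.8, -0.6]
finger_gap: 0.46
6.0333 [ 0.03702869  0.37035759 -0.71573801]
pos [0.4944 0.0425 0.1293] toolx [-0. -0. -1.] y [-0.258  0.966 -0.   ] shift cm [7.43 0.03 0.08]
```

View pics/c4.png

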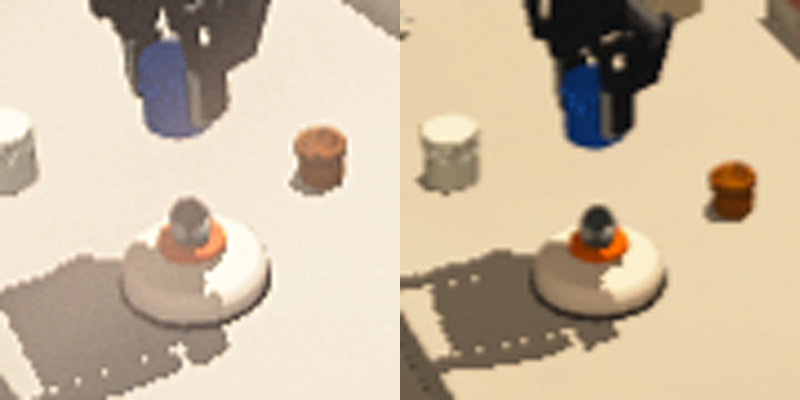

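View pics/wrist4.png

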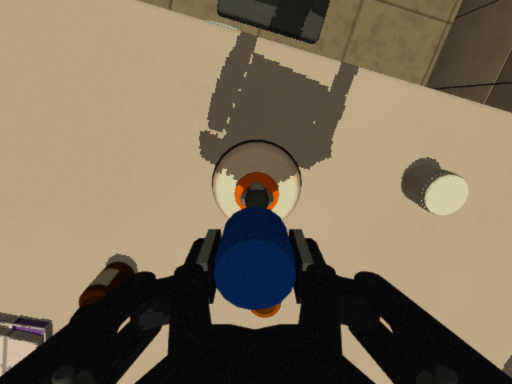

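```bash
python3 - <<'E'
from m import *
def edge(s,c,z,r):
    th=np.linspace(0,2*np.pi,400); P=np.array([proj(s,[c[0]+r*np.cos(t),c[1]+r*np.sin(t),z]) for t in th])
    return P[:,0].min(),P[:,0].max(),P[:,1].min(),P[:,1].max()
tc=np.array([.4944,.0425]); st=np.array([.4945,.0425])
for n in('scene4','side4'):
    s=load(n); hsv=cv2.cvtColor(s['pixels'],cv2.COLOR_RGB2HSV)
    m=cv2.inRange(hsv,(105,90,40),(125,255,255)); k=np.zeros_like(m);k[130:165,200:250]=255;m&=k
    ys,xs=np.nonzero(m); print(n,'cap x',xs.min(),xs.max(),'ymax',ys.max(), 'left by row',[(y,xs[ys==y].min()) for y in range(ys.min(),ys.max()+1,3)])
    print('  pred mouth edges',np.round(edge(s,tc,.1293-.0077,.02),1),' top',np.round(edge(s,tc,.1216+.042,.02),1))
    print('  pred cap axis at mid',proj(s,[*tc,.1426]))
    o=cv2.inRange(hsv,(3,90,100),(18,255,255)); k[:]=0;k[170:200,205:250]=255;o&=k
    ys,xs=np.nonzero(o);print('  collar x',xs.min(),xs.max(),'ymax',ys.max(),'pred',np.round(edge(s,st,.029,.021),1),np.round(edge(s,st,.035,.021),1))
s=load('wrist4');hsv=cv2.cvtColor(s['pixels'],cv2.COLOR_RGB2HSV)
o=cv2.inRange(hsv,(3,130,60),(20,255,255));k=np.zeros_like(o);k[160:215,225:290]=255;o&=k
ys,xs=np.nonzero(o);print('wrist collar',xs.min(),xs.max(),ys.min(),'pred',np.round(edge(s,st,.035,.021),1))
print('base pred z0',np.round(edge(s,st,.003,.045),1),'obs x213-301 y140')
m=cv2.inRange(hsv,(105,120,20),(125,255,255));ys,xs=np.nonzero(m);print('cap',xs.min(),xs.max(),ys.min(),ys.max(),'pred top',np.round(edge(s,tc,.1636,.02),1),'mouth',np.round(edge(s,tc,.1216,.02),1))
E
```

```text
scene4 cap x 211 211 ymax 149 left by row [(149, np.int64(211))]
  pred mouth edges [212.1 228.1 152.1 161.1]  top [210.6 227.  138.  146.8]
  pred cap axis at mid [219.47033524 149.53597153]
  collar x 215 249 ymax 188 pred [214.9 230.6 180.4 190.2] [214.7 230.5 178.6 188.4]
side4 cap x 221 233 ymax 162 left by row [(144, np.int64(226)), (147, np.int64(222)), (150, np.int64(221)), (153, np.int64(222)), (156, np.int64(223)), (159, np.int64(223)), (162, np.int64(225))]
  pred mouth edges [221.  234.8 155.9 163.1]  top [220.7 234.6 143.5 150.6]
  pred cap axis at mid [227.77489506 153.26137812]
  collar x 215 243 ymax 199 pred [221.4 235.3 181.6 189.5] [221.4 235.3 180.  187.9]
wrist collar 234 278 172 pred [232.1 277.3 170.9 213.7]
base pred z0 [211.5 297.8 139.6 222.6] obs x213-301 y140
cap 213 296 206 309 pred top [213.  297.4 240.8 312.7] mouth [222.9 287.1 206.8 264.5]
```

```bash
python3 -m jog '{"linear":[[2,0.1,0],[4,0.15,0],[5.1,0.15,0],[5.1,0.15,0],[5.1,0.15,0],[5.1,0.15,0]],"twist":[0,0,0,0,0,0],"claw":[-1,-1,-1,-1,-1,-1]}'
python3 - <<'E'
from m import *
for n in('scene','side','wrist'): snap(n,n+'5')
print(manip.sense()['t'],manip.sense()['force']);plan([.495,.044,.055])
f=lambda n,y0,y1,x0,x1:cv2.resize(load(n)['pixels'][y0:y1,x0:x1],(400,400),interpolation=2)
cv2.imwrite('pics/c5.png',np.hstack([f('scene5',140,210,190,260),f('side5',140,210,195,265)])[:,:,::-1])
cv2.imwrite('pics/w5c.png',cv2.resize(load('wrist5')['pixels'][110:330,130:390],None,fx=3,fy=2.7,interpolation=2)[:,:,::-1])
E
```

```text
t: 6.53
tcp_pos: [0.4944, 0.0445, 0.0788]
tool_rot: [-0.092, 0.701, 0.092, 0.701]
force: [-0.8, 0.8, 0.4]
finger_gap: 0.456
6.6833 [-0.52715632 -0.41226783 -0.60635586]
pos [0.4946 0.0447 0.0792] toolx [ 0.002 -0.    -1.   ] y [-0.259  0.966 -0.001] shift cm [ 2.42 -0.07  0.02]
```

View pics/c5.png

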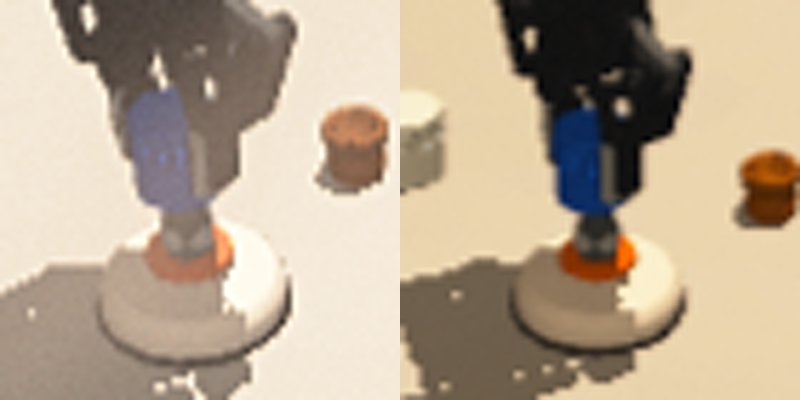

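View pics/w5c.png

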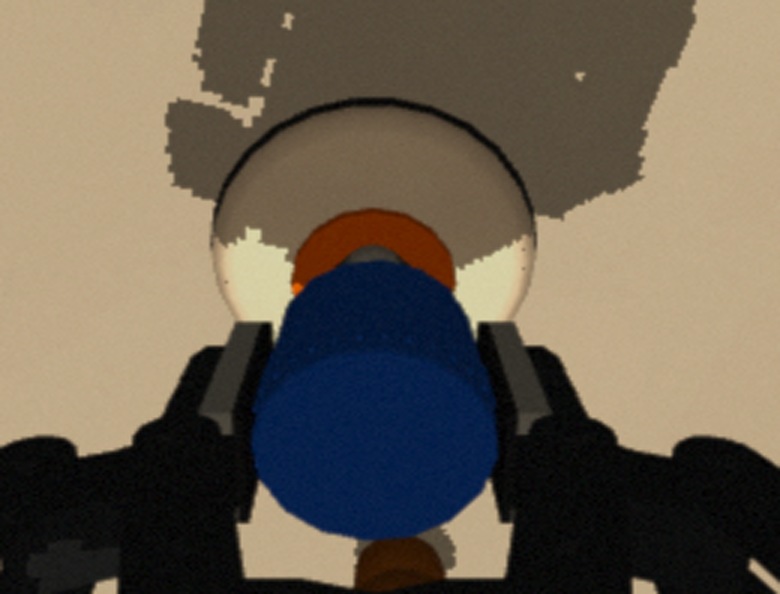

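```bash
python3 - <<'E'
from m import *
def edge(s,c,z,r):
    th=np.linspace(0,2*np.pi,400); P=np.array([proj(s,[c[0]+r*np.cos(t),c[1]+r*np.sin(t),z]) for t in th])
    return np.round([P[:,0].min(),P[:,0].max(),P[:,1].min(),P[:,1].max()],1)
c=[.4946,.0447]
s=load('wrist5');hsv=cv2.cvtColor(s['pixels'],cv2.COLOR_RGB2HSV)
o=cv2.inRange(hsv,(3,130,40),(20,255,255));k=np.zeros_like(o);k[160:225,220:290]=255;o&=k
ys,xs=np.nonzero(o);print('collar obs',xs.min(),xs.max(),ys.min(),'pred',edge(s,c,.035,.021))
m=cv2.inRange(hsv,(105,120,20),(125,255,255));ys,xs=np.nonzero(m);print('cap obs',xs.min(),xs.max(),ys.min(),ys.max(),'pred mouth',edge(s,c,.0792-.0077,.02),'top',edge(s,c,.0792-.0077+.042,.02))
print('base pred',edge(s,c,.003,.045),'obs 200.5-309 y146.5')
for dx in(0,.001,.002,.003): print(dx,edge(s,[c[0]+dx,c[1]],.035,.021)[2],edge(s,[c[0]+dx,c[1]],.0715,.02)[2])
for n,x0,ex in(('scene5',190,(133,147,235)),('side5',195,(155,158,237))):
    s=load(n);sc=400/70
    print(n,'cap left obs',x0+ex[0]/sc,'pred mid',edge(s,c,.0925,.02)[0],'mouth',edge(s,c,.0715,.02),'collar obs',x0+ex[1]/sc,x0+ex[2]/sc,'pred',edge(s,c,.033,.021), 'per mm x',proj(s,[c[0]+.001,c[1],.05])-proj(s,[*c,.05]))
E
```

```text
collar obs 227 281 187 pred [226.9 282.7 186.9 238.6]
cap obs 213 295 207 309 pred mouth [222.7 287.  206.6 264.4] top [212.8 297.2 240.8 312.6]
base pred [202.7 306.8 147.1 245.3] obs 200.5-309 y146.5
0 186.9 206.6
0.001 188.2 208.1
0.002 189.5 209.6
0.003 190.7 211.1
scene5 cap left obs 213.275 pred mid 212.8 mouth [213.5 228.9 167.5 176.7] collar obs 215.725 231.125 pred [214.4 230.1 178.8 188.6] per mm x [ 0.32455216 -0.13608336]
side5 cap left obs 222.125 pred mid 221.0 mouth [221.2 234.6 169.7 177.1] collar obs 222.65 236.475 pred [221.2 235.1 180.1 188. ] per mm x [ 0.30616116 -0.07725032]
```

```bash
python3 -m jog '{"linear":[[0.3,0,0.05],[0.8,0,0.05],[1.3,0,0.05],[1.7,0,0.05],[2.1,0,0.05],[2.1,0,0.05],[2.1,0,0.05]],"twist":[0,0,0,0,0,0,0],"claw":[-1,-1,-1,-1,-1,-1,-1]}'
python3 - <<'E'
from m import *
s=manip.sense();print(s['force'],s['ft_torque'],s['tcp_pos'])
E
```

```text
t: 7.27
tcp_pos: [0.4947, 0.0449, 0.057]
tool_rot: [-0.092, 0.701, 0.092, 0.701]
force: [0.5, -0.1, -0.1]
finger_gap: 0.458
[ 0.46822728 -0.14903495 -0.10519238] [-0.02861423 -0.08965187  0.05120089] [0.49469235 0.04494738 0.05702852]
```

The lip has passed over the nose with no side force. I'll lower the last millimetre until it touches.

```bash
python3 -m jog '{"linear":[[0.05,0,0],[0.1,0,0],[0.1,0,0],[0.1,0,0]],"twist":[0,0,0,0],"claw":[-1,-1,-1,-1]}'
python3 - <<'E'
from m import *
s=manip.sense();print(s['force'],s['ft_torque'],s['tcp_pos'])
for n in('scene','side','wrist'): snap(n,n+'6')
f=lambda n,y0,y1,x0,x1:cv2.resize(load(n)['pixels'][y0:y1,x0:x1],(400,400),interpolation=2)
cv2.imwrite('pics/c6.png',np.hstack([f('scene6',140,210,190,260),f('side6',140,210,195,265)])[:,:,::-1])
E
```

```text
t: 7.6
tcp_pos: [0.495, 0.045, 0.0566]
tool_rot: [-0.093, 0.701, 0.092, 0.702]
force: [0.8, 0.8, 0.4]
finger_gap: 0.458
[0.83930027 0.8153127  0.44477693] [ 0.0903559  -0.28910981 -0.04204901] [0.49498268 0.04495561 0.05656941]
```

View pics/c6.png

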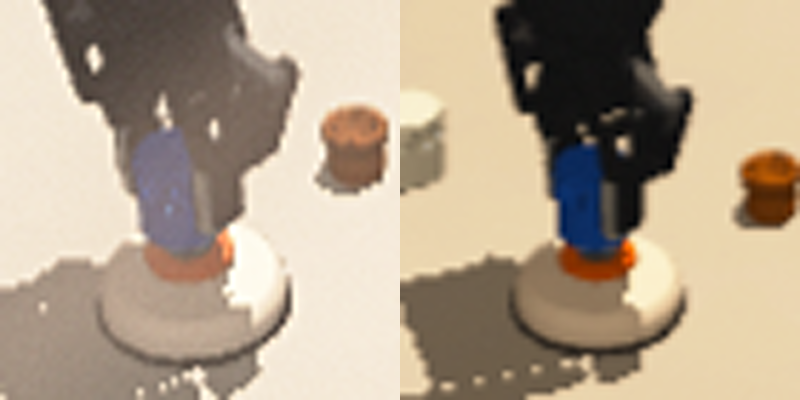

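```bash
python3 -m jog '{"linear":[[0.05,0,0],[0.05,0,0],[0.05,0,0]],"twist":[0,0,0],"claw":[-1,-1,-1]}'
python3 - <<'E'
from m import *
s=manip.sense();print(s['force'],s['ft_torque'],s['tcp_pos'])
E
python3 -m jog '{"linear":[[0.05,0,0],[0.05,0,0],[0.05,0,0]],"twist":[0,0,0],"claw":[-1,-1,-1]}'
python3 - <<'E'
from m import *
s=manip.sense();print(s['force'],s['ft_torque'],s['tcp_pos'])
E
```

```text
t: 8.0
tcp_pos: [0.4953, 0.0449, 0.0561]
tool_rot: [-0.093, 0.7, 0.092, 0.702]
force: [3.4, 0.9, 3.3]
finger_gap: 0.454
[3.358779   0.91370631 3.33751545] [ 0.15434816 -0.4643894  -0.0146871 ] [0.49528875 0.04490059 0.05608542]
t: 8.25
tcp_pos: [0.4956, 0.0448, 0.0557]
tool_rot: [-0.093, 0.7, 0.092, 0.702]
force: [3.6, 0.5, 4.0]
finger_gap: 0.459
[3.6124193  0.5208822  4.02079364] [ 0.11608215 -0.67138126  0.02737842] [0.49557543 0.04480006 0.05565304]
```

The balls push the cap 3.6 N towards +x, so it sits about 1 mm short in x. I'll shift to relieve that before releasing.

```bash
python3 -m jog '{"linear":[[0,0,0.05],[0,0,0.1],[0,0,0.1],[0,0,0.1]],"twist":[0,0,0,0],"claw":[-1,-1,-1,-1]}'
python3 - <<'E'
from m import *
s=manip.sense();print(s['force'],s['ft_torque'],s['tcp_pos'])
E
```

```text
t: 8.58
tcp_pos: [0.4959, 0.045, 0.0555]
tool_rot: [-0.093, 0.701, 0.092, 0.701]
force: [2.9, -0.9, 5.7]
finger_gap: 0.462
[ 2.92527917 -0.91528573  5.73910643] [-0.21656196 -0.54235658  0.02673678] [0.4958698  0.04496676 0.05550466]
```

```bash
python3 -m jog '{"linear":[[-0.03,-0.02,0.05],[-0.03,-0.02,0.1],[-0.03,-0.02,0.1],[-0.03,-0.02,0.1]],"twist":[0,0,0,0],"claw":[-1,-1,-1,-1]}'
python3 - <<'E'
from m import *
s=manip.sense();print(s['force'],s['ft_torque'],s['tcp_pos'])
E
```

```text
t: 8.92
tcp_pos: [0.4961, 0.0451, 0.0555]
tool_rot: [-0.093, 0.701, 0.092, 0.701]
force: [1.8, -2.8, 3.7]
finger_gap: 0.459
[ 1.82772432 -2.80507376  3.68238174] [-0.51569766 -0.42607675 -0.01394895] [0.49611304 0.04512677 0.05552525]
```

```bash
python3 -m jog '{"linear":[[0,-0.05,0.02],[0,-0.07,0.03],[0,-0.07,0.03],[0,-0.07,0.03]],"twist":[0,0,0,0],"claw":[-1,-1,-1,-1]}'
python3 - <<'E'
from m import *
s=manip.sense();print(s['force'],s['ft_torque'],s['tcp_pos'])
E
```

```text
t: 9.25
tcp_pos: [0.4963, 0.0449, 0.0554]
tool_rot: [-0.092, 0.701, 0.093, 0.701]
force: [0.8, -1.3, 2.3]
finger_gap: 0.458
[ 0.77892706 -1.2509405   2.25400499] [-0.06185264 -0.27397895  0.03052249] [0.49630868 0.04488548 0.05541897]
```

```bash
python3 -m jog '{"linear":[[0,0,0],[0,0,0],[0,0,0],[0,0,0],[0,0,0],[0,0,0]],"twist":[0,0,0,0,0,0],"claw":[-0.05,0,0.1,0.2,0.4,0.4]}' 20
python3 - <<'E'
from m import *
s=manip.sense();print(s['force'],s['ft_torque'],s['tcp_pos'],s['finger_gap'])
for n in('scene','side','wrist'): snap(n,n+'7')
f=lambda n,y0,y1,x0,x1:cv2.resize(load(n)['pixels'][y0:y1,x0:x1],(400,400),interpolation=2)
cv2.imwrite('pics/c7.png',np.hstack([f('scene7',140,210,190,260),f('wrist7',150,320,170,340)])[:,:,::-1])
E
```

```text
t: 9.75
tcp_pos: [0.4964, 0.0448, 0.0554]
tool_rot: [-0.092, 0.701, 0.093, 0.701]
force: [0.6, 0.4, -0.2]
finger_gap: 0.698
[ 0.59464566  0.39055244 -0.16586237] [-0.01584158  0.06898385 -0.02557912] [0.49639792 0.04483737 0.05540096] 0.697774845934518
```

View pics/c7.png

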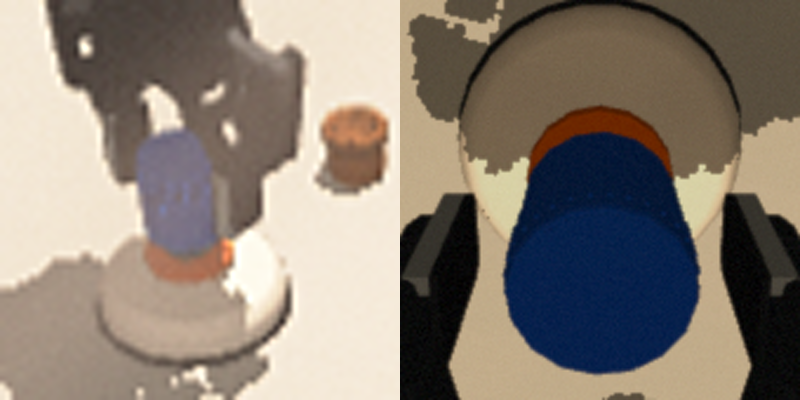

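The cap stands on the balls with clear gaps to both pads (wrist crop, cap centred at (600,290)). Backing straight up.

```bash
python3 -m jog '{"linear":[[-0.5,0,0],[-1.5,0,0],[-3,0,0],[-5,0,0],[-7,0,0],[-7,0,0],[-7,0,0],[-7,0,0],[-7,0,0],[-7,0,0],[-7,0,0],[-7,0,0],[-7,0,0]],"twist":[0,0,0,0,0,0,0,0,0,0,0,0,0],"claw":[0.4,0.4,0.4,0.4,0.4,0.4,-1,-1,-1,-1,-1,-1,-1]}'
python3 - <<'E'
from m import *
s=manip.sense();print(s['force'],s['tcp_pos'],s['finger_gap'])
for n in('scene','side','wrist'): snap(n,n+'8')
f=lambda n,y0,y1,x0,x1:cv2.resize(load(n)['pixels'][y0:y1,x0:x1],(400,400),interpolation=2)
cv2.imwrite('pics/c8.png',np.vstack([np.hstack([f('scene8',140,210,190,260),f('side8',140,210,195,265)])])[:,:,::-1])
def edge(s,c,z,r):
    th=np.linspace(0,2*np.pi,400); P=np.array([proj(s,[c[0]+r*np.cos(t),c[1]+r*np.sin(t),z]) for t in th])
    return np.round([P[:,0].min(),P[:,0].max(),P[:,1].min(),P[:,1].max()],1)
for n in('scene8','side8','wrist8'):
    w=load(n);hsv=cv2.cvtColor(w['pixels'],cv2.COLOR_RGB2HSV);m=cv2.inRange(hsv,(105,90,20),(125,255,255));k=np.zeros_like(m)
    x0,y0,x1,y1=(150,100,350,330) if n=='wrist8' else (200,145,250,200); k[y0:y1,x0:x1]=255;m&=k
    ys,xs=np.nonzero(m);print(n,xs.min(),xs.max(),ys.min(),ys.max(),'pred mouth',edge(w,[.4964,.0448],.048,.02),'top',edge(w,[.4964,.0448],.09,.02))
E
```

```text
t: 10.98
tcp_pos: [0.4966, 0.0447, 0.1251]
tool_rot: [-0.092, 0.701, 0.093, 0.701]
force: [0.7, 0.8, 0.2]
finger_gap: -0.002
[0.69121249 0.7694028  0.15655767] [0.4966146  0.04474906 0.12514866] -0.0015290704040329833
scene8 222 227 163 165 pred mouth [214.9 230.  174.4 183.6] top [213.5 229.  161.6 170.7]
side8 223 235 165 183 pred mouth [221.9 235.2 176.1 183.6] top [221.6 235.1 164.4 171.7]
wrist8 228 282 176 237 pred mouth [231.8 277.8 176.3 219.6] top [227.1 282.6 191.8 242.9]
```

View pics/c8.png

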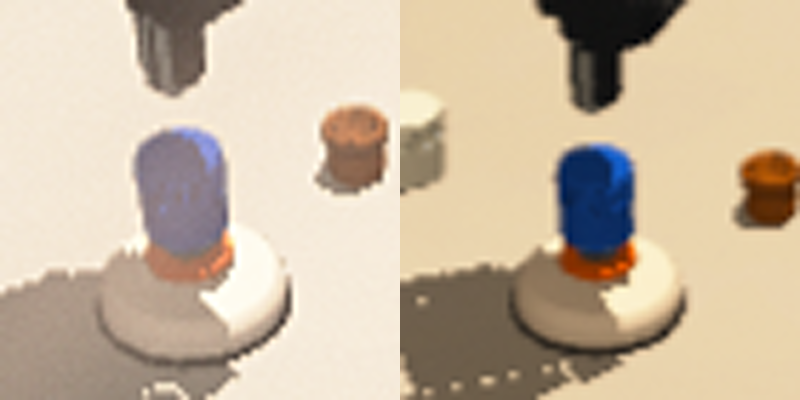

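View pics/wrist8.png

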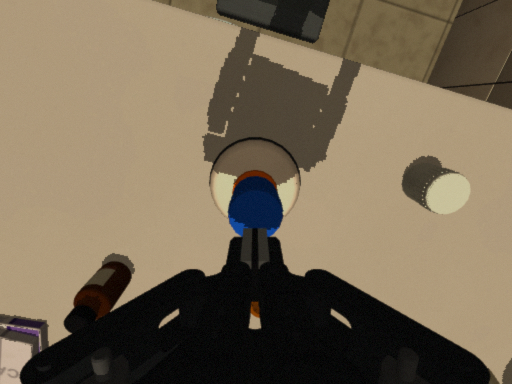

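The cap stands level on the balls and free of the gripper; all views agree with a rest position of (0.496,0.045) and top at 90 mm. Now down to just above the top, fingers shut.

```bash
python3 -m jog '{"linear":[[1,0,0],[2,0,0],[2.8,0,0],[3.2,0,0],[3.2,0,0],[3.2,0,0]],"twist":[0,0,0,0,0,0],"claw":[-1,-1,-1,-1,-1,-1]}' 80
python3 -m jog '{"linear":[[0.2,0,0],[0.4,0,0],[0.5,0,0],[0.5,0,0],[0.5,0,0]],"twist":[0,0,0,0,0],"claw":[-1,-1,-1,-1,-1]}'
python3 -c "
from m import *
s=manip.sense();print(s['force'],s['ft_torque'],s['tcp_pos'])"
```

```text
t: 11.63
tcp_pos: [0.4965, 0.0447, 0.093]
tool_rot: [-0.092, 0.702, 0.093, 0.701]
force: [0.5, -0.1, -0.4]
finger_gap: -0.0
t: 12.05
tcp_pos: [0.498, 0.0446, 0.0895]
tool_rot: [-0.093, 0.7, 0.092, 0.702]
force: [0.3, -0.3, 4.2]
finger_gap: -0.003
[ 0.27655235 -0.34149397  4.18271919] [-0.02865114 -0.09291401  0.00781409] [0.49798153 0.04457528 0.08945315]
```

```bash
python3 -m jog '{"linear":[[0.1,0,-0.1],[0.2,0,-0.15],[0.3,0,-0.2],[0.3,0,-0.2],[0.3,0,-0.2]],"twist":[0,0,0,0,0],"claw":[-1,-1,-1,-1,-1]}'
python3 -c "
from m import *
s=manip.sense();print(s['force'],s['ft_torque'],s['tcp_pos'])
snap('scene','s9');snap('side','d9')
f=lambda n,y0,y1,x0,x1:cv2.resize(load(n)['pixels'][y0:y1,x0:x1],(400,400),interpolation=2)
cv2.imwrite('pics/c9.png',np.hstack([f('s9',140,210,190,260),f('d9',140,210,195,265)])[:,:,::-1])"
```

```text
t: 12.47
tcp_pos: [0.498, 0.0439, 0.0879]
tool_rot: [-0.093, 0.698, 0.092, 0.704]
force: [0.8, -0.4, 14.1]
finger_gap: 0.0
[ 0.84748719 -0.38575872 14.12237615] [ 0.05277268 -0.10614692 -0.0211331 ] [0.49796949 0.04385146 0.08793085]
```

View pics/c9.png

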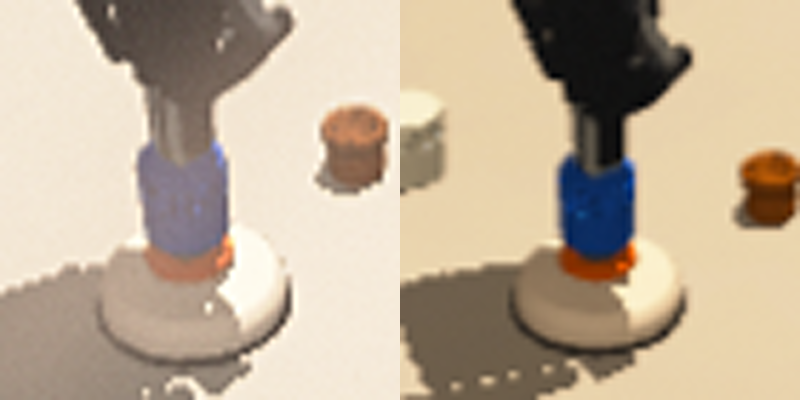

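At 14 N the cap is level and the tips are centred on its top. Pushing on.

```bash
python3 -m jog '{"linear":[[0.1,0,0],[0.2,0,0],[0.2,0,0]],"twist":[0,0,0],"claw":[-1,-1,-1]}'
python3 -c "
from m import *
s=manip.sense();print(s['force'],s['ft_torque'],s['tcp_pos'])"
```

```text
t: 12.82
tcp_pos: [0.4979, 0.0439, 0.0858]
tool_rot: [-0.093, 0.698, 0.092, 0.704]
force: [0.5, 0.0, 10.4]
finger_gap: -0.001
[ 0.49517564  0.03590265 10.38567593] [ 0.1327902  -0.26465493  0.02415677] [0.49787511 0.04388556 0.08575575]
```

```bash
python3 -m jog '{"linear":[[0.1,0,0],[0.2,0,0],[0.2,0,0]],"twist":[0,0,0],"claw":[-1,-1,-1]}'
python3 -c "
from m import *
s=manip.sense();print(s['force'],s['ft_torque'],s['tcp_pos'])"
```

```text
t: 13.07
tcp_pos: [0.4961, 0.0441, 0.0824]
tool_rot: [-0.093, 0.7, 0.092, 0.702]
force: [0.4, -0.4, 0.2]
finger_gap: 0.001
[ 0.36574029 -0.44103178  0.22769336] [-0.0112994  -0.10702594 -0.01983916] [0.49614686 0.04406656 0.08242572]
```

It clicked: force fell from 10 N to 0 at top ≈ 82 mm. Now pressing on through the free travel to the collar.

```bash
python3 -m jog '{"linear":[[0.2,0,0],[0.4,0,0],[0.6,0,0],[0.8,0,-0.1],[0.9,0,-0.1],[1.0,0,-0.1],[1.0,0,-0.1],[1.0,0,-0.1]],"twist":[0,0,0,0,0,0,0,0],"claw":[-1,-1,-1,-1,-1,-1,-1,-1]}'
python3 -c "
from m import *
s=manip.sense();print(s['force'],s['ft_torque'],s['tcp_pos'])"
```

```text
t: 13.73
tcp_pos: [0.4944, 0.0442, 0.072]
tool_rot: [-0.092, 0.701, 0.092, 0.701]
force: [-0.4, 1.0, 7.0]
finger_gap: -0.001
[-0.42462454  0.9943937   6.95888256] [0.31456822 0.02153633 0.02586535] [0.49436213 0.04415937 0.07204237]
```

```bash
python3 -m jog '{"linear":[[0.1,0,0],[0.2,0,0],[0.25,0,0],[0.25,0,0],[0.25,0,0]],"twist":[0,0,0,0,0],"claw":[-1,-1,-1,-1,-1]}'
python3 -c "
from m import *
s=manip.sense();print(s['force'],s['ft_torque'],s['tcp_pos'])"
```

```text
t: 14.15
tcp_pos: [0.4946, 0.0441, 0.0717]
tool_rot: [-0.093, 0.7, 0.092, 0.702]
force: [-3.1, 1.7, 26.0]
finger_gap: -0.001
[-3.08197307  1.70221857 26.00250692] [ 0.2510183   0.64512231 -0.01050718] [0.49455044 0.04414543 0.0717328 ]
```

```bash
python3 -c "
from m import *
snap('scene','s10');snap('side','d10')
for i in range(6): snap('wrist','w10')
s=manip.sense();print(s['t'],s['force'],s['tcp_pos'])
f=lambda n,y0,y1,x0,x1:cv2.resize(load(n)['pixels'][y0:y1,x0:x1],(400,400),interpolation=2)
cv2.imwrite('pics/c10.png',np.hstack([f('s10',140,210,190,260),f('d10',140,210,195,265)])[:,:,::-1])"
```

```text
14.55 [-3.33514356  1.52391639 25.8723628 ] [0.49450347 0.04415659 0.07174213]
```

View pics/c10.png

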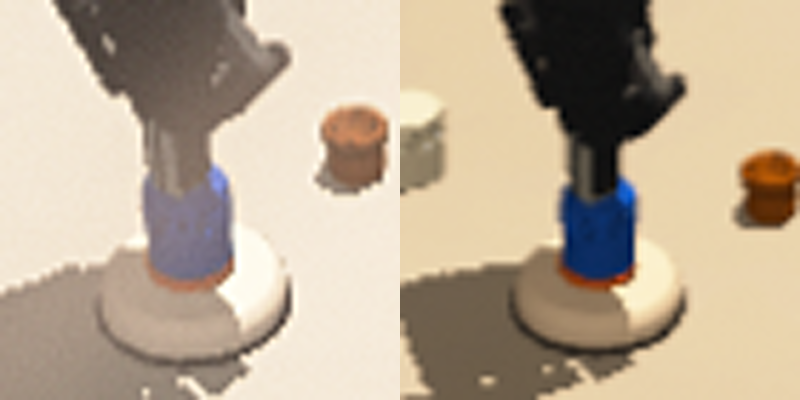

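View pics/s10.png

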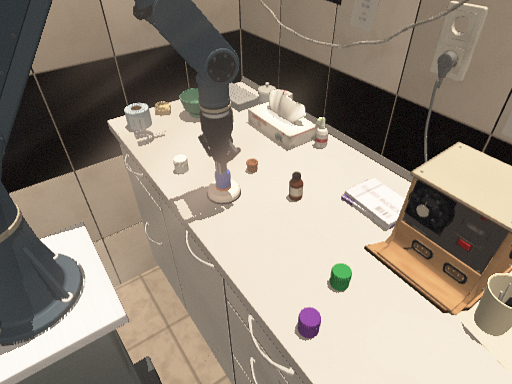

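The cap is seated on the collar, which is right down: top at about 72 mm and a steady 26 N. The white cap (180,162), bottle (296,187) and dish (252,165) are where they were. Handing in.

```bash
python3 -c "
from station import manip
print(manip.sign_off())"
```

```text
the job is handed in; nothing more can be done
None
```

I picked up the blue cap and balanced it level on the four balls. I then let go and backed well clear; the pictures showed it standing level and free. With shut fingers I pushed it down from above: the force rose to 14 N, then fell from 10 N to 0 with the cap's top at about 82 mm, which was the click.

I kept pushing until the collar met its stop, and handed in at about 14.6 s with the cap still held down.

- **Collar:** the tip stood at 71.7 mm (72 mm expected) under a steady 26 N. The force jumped 19 N over the last 0.3 mm, and the pictures show the cap sitting on the lowered collar.
- **Other things:** in the last picture the white cap, the bottle and the dish are where they were.
- **Disagreements:** the fixed and wrist cameras differed by 2 to 4 mm on where the stud was, so I settled the cap's last millimetre by the contact forces before releasing it. At the end the fingertips sat about 2 mm off the cap's centre, with about 3 N of side force.

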